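# Swap the reagent bottles between two stands and restock behind them

### The arm

A 7-joint arm with a two-finger parallel gripper is mounted at the origin on a cart in front of the work surface, level with it; the furniture and walls round the work are solid. World frame = base frame: x ahead of the robot, y to its left, z up, the work surface at z = 0. Lengths are in m, angles in rad, forces in N, time in s.
With the tool pointing down it reaches from about 0.4 to 0.9 m from the base axis. Payload 5.5 kg.
Tool frame: the origin (TCP) lies at the very end of the fingers, on their centre line; the grasp point (between the pads) lies 19 mm behind it; z points along the fingers, y is the line along which they close (so a half turn about z gives the same grasp; the last joint's range is limited). The gripper opens to 92 mm and grips with 3 to 60 N. Pads are 19 mm wide; open, the fingers measure 130 mm over their backs; the gripper's body (75 mm by 190 mm) begins 47 mm behind the grasp point.
Start: joints at [-0.867, 0.501, -0.427, 1.55, 0.221, 1.138, -0.21], TCP at [0.277, 0.588, 0.227] pointing down, gripper open.
Joint ranges: [-2.88, 2.88], [-0.31, 2.03], [-1.54, 1.56], [0.2, 2.42], [-1.41, 4.55], [0.19, 2.02], [-2.57, 2.57]. Speed limits (rad/s): [2.57, 2.57, 3.14, 3.14, 3.14, 3.14, 3.14].

### API

Orientations are given as a rotation vector (axis times angle).
In Python, from rig import r gives the robot as it stands. The module is installed in compiled form; this text tells all that it offers.
- The arm moves only by the shell command python3 -m handwheel 'ROWS' [OPENING] [FORCE]. ROWS is text: rows parted by semicolons, each of 4 numbers parted by spaces: the shift along the tool's x, y, z in mm, then the turn about the tool's z in rad. In form: dx dy dz turn; .... A call has 1 to 8 rows; each row shifts and turns the commanded pose from where the row before left it, along the tool's axes as they then stand; what a row does not reach is not made up. A row lasts 1/8 s, in which the tool goes at most 62.5 mm and 10.7 degrees, less where a joint would pass 70% of its speed; a pose out of reach is approached as far as the arm can. A call with a gripper value outside its range is refused whole. OPENING is the closure, from 0 (fully open) to 1 (shut), set as the call begins (- or left out, the last holds). The fingers move at their own pace and stop on an object; FORCE is the grip in N (left out, the last holds). Time passes only in rows, so rows that do not move let the fingers close. It gives the time, the measured TCP pose, the force, the opening and the grip force at its end, in the units of the state.
- r.read_state(): the state, without advancing time (a new reading comes with each control period).
- r.grab_frame(name): name is "side" or "top"; returns the picture (420x560x3 uint8, red, green, blue); there is no depth.
- r.camera_model(name): a dict with "intrinsics" (3x3 intrinsics, pixels), "R" (3x3) and "t" (3): a world point X has camera coordinates R X + t. Camera axes: x right, y down, z forward; pixel columns grow to the right and rows downward; lengths in m; the calibration is good to about 2 mm. A picture is of the moment at which its call begins. camera_model takes no time and is no camera call.
- r.hand_in(): hands the job in; it is judged then, once.
The state is a dict: "time_s": time; "joints": joint angles; "qd": joint speeds; "tau": joint torques, N m; "tool_pos": TCP position; "tool_rot": TCP orientation; "force": force on the tool from outside, world axes, zero at the start; "moment": the same for the moment, N m; "gripper_width": finger opening in m; "grip_force": force on a finger pad.
Only numpy, scipy, OpenCV 4.12 (cv2) and the standard library are available. Lean on these libraries where they do the work, as an engineer would, in place of code of your own. Each camera call takes 0.05 s, during which the arm holds its last target. There are 200 camera calls.

### The job

The two reagent bottles in the front recesses of the two white stands have been put back on each other's stand: first swap them, so that each stands in the front recess of the other stand, parking one in any free spot on the way. Only then fetch the two new bottles that stand on the bench beside or between the stands (not the pair in the back row by the window) and put each in the rear recess behind the bottle of its own kind. Keep the bottles upright and down in their recesses, and leave the spirit lamp, the weighing bottle and the beaker where they are.

Things in the scene. Friction and masses are not known exactly. Their poses are not given: they have to be found in the camera images.
- stand_a: Fixed white plate 190 (x) x 100 (y) x 16 mm with two black-floored round recesses 76 mm across, 8 mm deep, floor 8 mm above the bench. Origin: centre of the underside; +x runs away from the robot, front to rear. Recess centres at x = -46 mm (front) and +46 mm (rear), y = 0. Both stands look alike. Holds the dark bottle at the start, amber ones at the end; left or right.
- stand_b: Fixed white plate 190 (x) x 100 (y) x 16 mm with two black-floored round recesses 76 mm across, 8 mm deep, floor 8 mm above the bench. Origin: centre of the underside; +x runs away from the robot, front to rear. Recess centres at x = -46 mm (front) and +46 mm (rear), y = 0. Both stands look alike. Holds the amber bottle at the start, dark ones at the end; left or right.
- amber_old: Amber bottle, orange with an orange cap, the smaller kind: 51 mm across, 89 mm tall. The one in use: at the start in the front recess of stand_b. Body a plain cylinder 51 mm across up to 55 mm height, can be gripped there; fixed cap 32 mm across on top. Origin: centre of the underside, z up. 0.08 to 0.17 kg.
- dark_old: Dark brown bottle with a white cap, the larger kind: 58 mm across, 98 mm tall. The one in use: at the start in the front recess of stand_a. Body a plain cylinder 58 mm across up to 60 mm height, can be gripped there; fixed cap 35 mm across on top. Origin: centre of the underside, z up. 0.08 to 0.17 kg.
- amber_new: Amber bottle, orange with an orange cap, the smaller kind: 51 mm across, 89 mm tall. The new one: at the start on the bench beside or between the stands (not the one in the back row). Body a plain cylinder 51 mm across up to 55 mm height, can be gripped there; fixed cap 32 mm across on top. Origin: centre of the underside, z up. 0.08 to 0.17 kg.
- dark_new: Dark brown bottle with a white cap, the larger kind: 58 mm across, 98 mm tall. The new one: at the start on the bench beside or between the stands (not the one in the back row). Body a plain cylinder 58 mm across up to 60 mm height, can be gripped there; fixed cap 35 mm across on top. Origin: centre of the underside, z up. 0.08 to 0.17 kg.
- lamp: Glass spirit lamp with a glass cap, 72 mm across, 104 mm tall, a bystander standing loose on the bench. Origin at the centre of the underside.
- weigher: Small lidded glass weighing bottle, 37 mm across, 55 mm tall, a bystander standing loose on the bench. Origin at the centre of the underside.
- glass_beaker: Empty glass beaker, 45 mm across, 57 mm tall, a bystander standing loose on the bench. Origin at the centre of the underside.

How it is judged:
By the outcome, as a careful person would: the job done as asked, in the order asked, and still so for the second after the job is handed in, with the robot touching nothing.
It also fails if it takes over 122 s, if anything falls off the work surface, if the arm or the gripper's body presses on something with over 40 N, if the wrist force passes 120 N, or if a joint passes its speed limit or range.

## Working session

There is one attempt and no reset: what is moved stays moved. The work goes in short steps, Python scripts to look and compute and a shell command to move; the robot and the scene stay as the last step left them, time stands still between calls to the robot, and variables do not carry over. Pictures are saved under pics/ and viewed, at most 14 in all, crops included, and the job is handed in when it is done.

```bash
mkdir -p pics; python3 - <<'E'
from rig import r
import cv2,numpy as np
for n in("top","side"):
    f=r.grab_frame(n); cv2.imwrite(f"pics/{n}0.png",f[:,:,::-1]); m=r.camera_model(n); print(n,m, -m["R"].T@m["t"])
s=r.read_state(); print({k:np.round(v,3) for k,v in s.items()})
E
```

```text
top {'intrinsics': array([[501.55878861,   0.        , 271.19938082],
       [  0.        , 501.55878861, 211.12443148],
       [  0.        ,   0.        ,   1.        ]]), 'R': array([[ 0.01077584, -0.99977984,  0.0180042 ],
       [-0.98055393, -0.01409359, -0.19574309],
       [ 0.19595374, -0.01554479, -0.98048992]]), 't': array([-0.01099595,  0.61624073,  1.56316733])} [0.29806728 0.02199062 1.65349265]
side {'intrinsics': array([[412.61722947,   0.        , 279.85520622],
       [  0.        , 412.61722947, 205.67025421],
       [  0.        ,   0.        ,   1.        ]]), 'R': array([[-0.99887522, -0.04635943, -0.00995501],
       [-0.01538976,  0.51555985, -0.85671535],
       [ 0.04484924, -0.85559853, -0.51569342]]), 't': array([0.60831765, 0.03241881, 1.37126404])} [0.5466322  1.18473892 0.74098134]
{'time_s': np.float64(0.1), 'joints': array([-0.867,  0.502, -0.427,  1.551,  0.221,  1.138, -0.21 ]), 'qd': array([-0.002, -0.002,  0.   , -0.002,  0.   ,  0.   , -0.   ]), 'tau': array([-1.2000e-02, -5.6787e+01, -5.8390e+00, -2.7992e+01, -6.9000e-02,
        2.4000e-02,  0.0000e+00]), 'tool_pos': array([0.277, 0.587, 0.226]), 'tool_rot': array([-6.870e-01, -3.065e+00,  3.000e-03]), 'force': array([ 0.463, -1.024, -1.271]), 'moment': array([-0.063, -0.027,  0.046]), 'grip_force': np.float64(0.0), 'gripper_width': np.float64(0.092)}
```

View pics/top0.png

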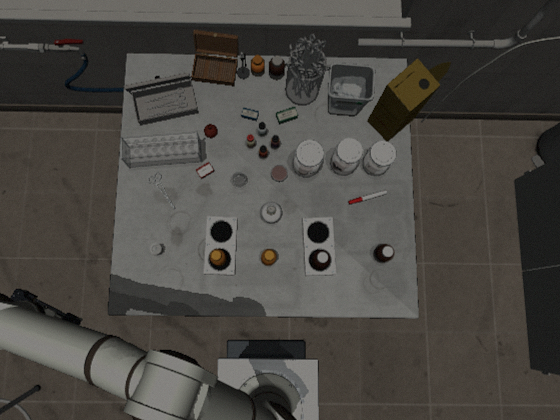

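View pics/side0.png

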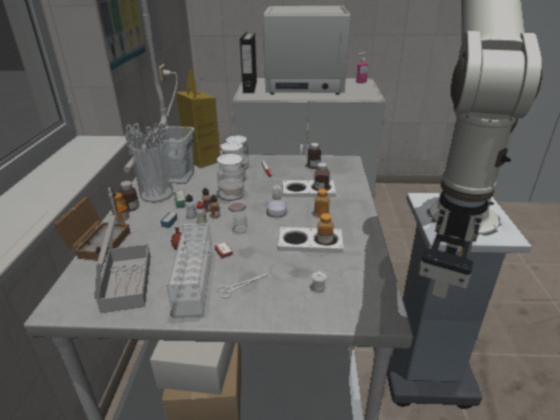

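Top view: amber_old at (217,257) is on the left stand and dark_old at (320,259) on the right. amber_new is at (269,257) between them, dark_new at (384,254), the lamp at (271,212) and the weigher at (157,249). The side view agrees. I'll zoom in next.

```bash
python3 - <<'E'
import cv2
a=cv2.imread("pics/top0.png"); c=cv2.convertScaleAbs(a,alpha=1.6)
l=cv2.resize(c[200:290,190:410],None,fx=3.6,fy=3.6,interpolation=cv2.INTER_CUBIC)
b=cv2.convertScaleAbs(cv2.imread("pics/side0.png"),alpha=1.6)
s=cv2.resize(b[135:255,255:345],None,fx=2.25,fy=2.25,interpolation=cv2.INTER_CUBIC)
cv2.imwrite("pics/z.png",l); cv2.imwrite("pics/zs.png",cv2.resize(b[135:255,255:345],None,fx=5,fy=5,interpolation=cv2.INTER_CUBIC)); print(l.shape)
E
```

```text
(324, 792, 3)
```

View pics/z.png

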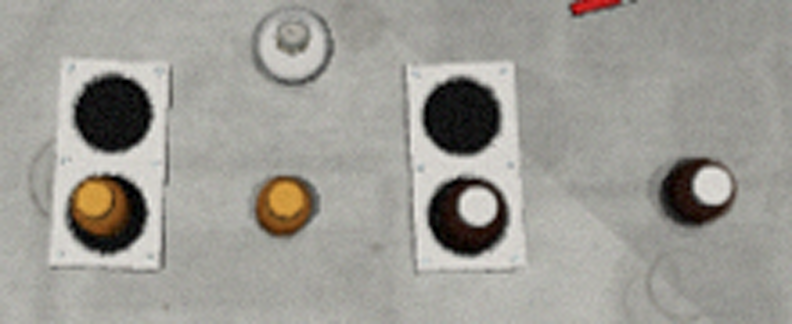

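View pics/zs.png

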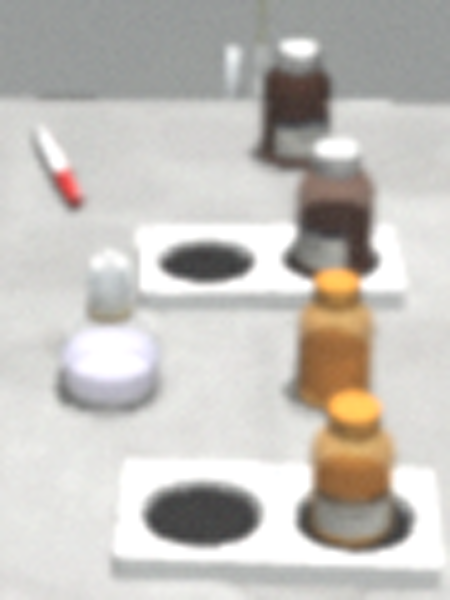

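The zoom shows the caps at (95,198), (285,200), (477,206) and (713,185), and both plates slightly turned. Now I'll turn these into positions.

```bash
cat > h.py <<'E'
from rig import r
import numpy as np
from scipy.optimize import least_squares
C={n:r.camera_model(n) for n in("top","side")}
def ray(n,p,z):
    m=C[n]; d=m["R"].T@np.linalg.solve(m["intrinsics"],[*p,1]); c=-m["R"].T@m["t"]
    return c+d*(z-c[2])/d[2]
def proj(n,X):
    m=C[n]; q=m["intrinsics"]@(m["R"]@np.array(X)+m["t"]); return q[:2]/q[2]
def top(u,v,z): return ray("top",(190+u/3.6-.36,200+v/3.6-.36),z)
def side(u,v,z): return ray("side",(255+u/5-.4,135+v/5-.4),z)
def to(x,y,z,yaw_y=90):
    "remaining shift in tool axes (mm) and turn so tool y points along world angle yaw_y (deg)"
    from scipy.spatial.transform import Rotation as R
    s=r.read_state(); M=R.from_rotvec(s["tool_rot"]).as_matrix()
    a=np.degrees(np.arctan2(M[1,1],M[0,1])); t=-np.radians((yaw_y-a+90)%180-90)
    return np.round(1000*M.T@(np.array([x,y,z])-s["tool_pos"])),round(t,3)
E
python3 - <<'E'
from h import *
for k,t,s,z in [("amber_old",(95,198),(355,408),.097),("amber_new",(285,200),(337,280),.089),("dark_old",(477,206),(336,148),.106),("dark_new",(713,185),(299,46),.098)]:
    print(k,top(*t,z).round(4),side(*s,z).round(4))
for k,c,rc in [("left",[(62,58),(171,64),(163,270),(51,267)],[(113,113),(107,213)]),("right",[(406,63),(515,62),(525,270),(416,270)],[(461,115),(469,215)])]:
    P=np.array([top(*p,.016) for p in c]); ax=(P[0]+P[1]-P[2]-P[3])/2
    m=P.mean(0); yaw=np.arctan2(ax[1],ax[0]); e=np.array([np.cos(yaw),np.sin(yaw)])
    print(k,m.round(4),np.degrees(yaw).round(2),np.linalg.norm(ax).round(3),"front",(m[:2]-.046*e).round(4),"rear",(m[:2]+.046*e).round(4),[top(*p,.016).round(4)[:2] for p in rc])
print("lamp",top(292,32,.104))
for n,s in [("left",[(205,515),(355,517)]),("right",[(207,262),(334,260)])]: print(n,[side(*p,.016).round(4)[:2] for p in s])
print(to(.5,.2,.2))
E
```

```text
amber_old [0.4689 0.1671 0.097 ] [0.4674 0.1714 0.097 ]
amber_new [0.4701 0.0032 0.089 ] [0.4706 0.0039 0.089 ]
dark_old [ 0.4652 -0.1618  0.106 ] [ 0.4653 -0.1603  0.106 ]
dark_new [ 0.4869 -0.3683  0.098 ] [ 0.4862 -0.3674  0.098 ]
left [0.5094 0.1604 0.016 ] -0.85 0.19 front [0.4634 0.1611] rear [0.5554 0.1597] [array([0.556 , 0.1608]), array([0.4643, 0.1634])]
right [ 0.5123 -0.1623  0.016 ] 2.3 0.191 front [ 0.4663 -0.1642] rear [ 0.5582 -0.1605] [array([ 0.5585, -0.1586]), array([ 0.4666, -0.1652])]
lamp [ 0.61606501 -0.00107128  0.104     ]
left [array([0.5535, 0.1671]), array([0.4633, 0.1662])]
right [array([ 0.5564, -0.153 ]), array([ 0.463 , -0.1587])]
(array([-367., -255.,   26.]), np.float64(-0.441))
```

```bash
python3 -m handwheel '0 0 0 -.147; 0 0 0 -.147; 0 0 0 -.147; -25 -40 0 0; -25 -50 0 0; -25 -50 0 0; -25 -50 0 0; -25 -50 0 0' 0 20; python3 -m handwheel '-20 -50 0 0; -20 -50 0 0; -20 -50 0 0; 0 -50 0 0; 0 -50 0 0; 0 -50 0 0; 0 -50 0 0; 0 -50 0 0'; python3 -c "
from h import *
print(to(.465,-.161,.18))"
```

```text
time_s: 1.1
tool_pos: [0.4029, 0.3459, 0.2264]
tool_rot: [0.0, -3.141, 0.001]
force: [0.5, 0.0, 0.0]
gripper_width: 0.0915
grip_force: 0.0
time_s: 2.1
tool_pos: [0.462, -0.0537, 0.2266]
tool_rot: [0.0, -3.141, -0.0]
force: [1.3, -0.9, -0.3]
gripper_width: 0.0917
grip_force: 0.0
(array([  -3., -107.,   47.]), np.float64(0.0))
```

```bash
python3 -m handwheel '-3 -37 0 0; 0 -35 0 0; 0 -35 40 0; 0 0 40 0; 0 0 40 0; 0 0 30 0; 0 0 20 0; 0 0 13 0'; python3 -m handwheel '0 0 0 0;0 0 0 0;0 0 0 0;0 0 0 0;0 0 0 0;0 0 0 0' 1 20
```

```text
time_s: 3.1
tool_pos: [0.4647, -0.1588, 0.0424]
tool_rot: [0.0, -3.14, -0.001]
force: [0.9, -0.9, -0.8]
gripper_width: 0.0917
grip_force: 0.0
time_s: 3.85
tool_pos: [0.4661, -0.1595, 0.0444]
tool_rot: [0.0, 3.14, -0.001]
force: [-1.5, -0.9, 5.8]
gripper_width: 0.0564
grip_force: 20.0
```

```bash
python3 -m handwheel '0 0 -10 0; 0 0 -15 0; 0 0 -20 0; -20 0 0 0; -30 1 0 0; -30 1 0 0; -12 0 0 0; 0 0 0 0'; python3 - <<'E'
from h import *
import cv2
a=[cv2.convertScaleAbs(r.grab_frame(n)[:,:,::-1],alpha=1.6) for n in("top","side")]
cv2.imwrite("pics/p1.png",np.hstack([cv2.resize(a[0][180:290,270:410],(420,330)),cv2.resize(a[1][120:230,250:380],(380,330))]))
E
```

```text
time_s: 4.85
tool_pos: [0.5574, -0.1568, 0.0889]
tool_rot: [0.001, -3.141, -0.0]
force: [-1.3, 0.4, -2.0]
gripper_width: 0.0568
grip_force: 19.9
```

View pics/p1.png

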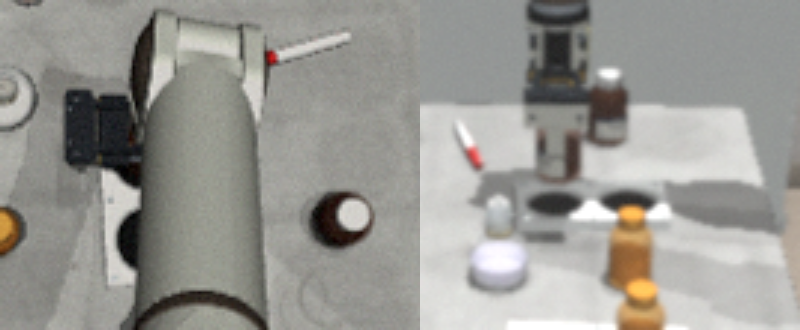

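The side view shows dark_old held upright over the rear recess of the right stand. I'll lower it.

```bash
python3 -m handwheel '0 0 15 0; 0 0 12 0; 0 0 8 0; 0 0 5 0; 0 0 4 0; 0 0 0 0'; python3 -m handwheel '0 0 0 0;0 0 0 0;0 0 0 0;0 0 0 0' 0
```

```text
time_s: 5.7
tool_pos: [0.5577, -0.1571, 0.0448]
tool_rot: [-0.0, 3.141, -0.0]
force: [0.4, 0.2, -0.8]
gripper_width: 0.0563
grip_force: 19.9
time_s: 6.2
tool_pos: [0.5575, -0.1571, 0.0448]
tool_rot: [-0.0, 3.141, 0.0]
force: [-0.3, 0.4, 0.4]
gripper_width: 0.0903
grip_force: 0.0
```

```bash
python3 -m handwheel '0 0 -40 0; 0 0 -50 0; 0 0 -50 0; 10 40 0 0; 14 50 0 0; 14 50 0 0; 14 50 0 0; 14 50 0 0'; python3 -m handwheel '14 50 0 0; 9 36 20 0; 0 0 40 0; 0 0 40 0; 0 0 30 0; 0 0 20 0; 0 0 0 0'; python3 -c "
from h import *
print(to(.468,.169,.037))"
```

```text
time_s: 7.2
tool_pos: [0.4909, 0.0844, 0.185]
tool_rot: [-0.0, 3.141, 0.0]
force: [0.4, 0.3, 0.1]
gripper_width: 0.0917
grip_force: 0.0
time_s: 8.07
tool_pos: [0.467, 0.1685, 0.0334]
tool_rot: [0.001, -3.138, 0.002]
force: [-0.6, -0.0, 0.2]
gripper_width: 0.0922
grip_force: 0.0
(array([-1.,  1., -4.]), np.float64(0.0))
```

```bash
python3 -m handwheel '-1 0 -4 0;0 0 0 0;0 0 0 0;0 0 0 0;0 0 0 0;0 0 0 0;0 0 0 0' 1 20; python3 -m handwheel '0 0 -15 0; 0 0 -35 0; 0 0 -45 0; 0 0 -35 0; 0 -20 0 0; 0 -40 0 0; 0 -45 0 0; 0 -45 0 0';python3 -m handwheel '0 -45 0 0; 0 -45 0 0; 0 -45 0 0; 0 -30 0 0; 0 -17 0 0; 0 0 0 0'; python3 -c "
from h import *
print(to(.466,-.163,.05))"
```

```text
time_s: 8.95
tool_pos: [0.4696, 0.1687, 0.0389]
tool_rot: [-0.0, 3.141, -0.0]
force: [-0.2, -2.5, 5.4]
gripper_width: 0.0503
grip_force: 19.9
time_s: 9.95
tool_pos: [0.4692, 0.0182, 0.1693]
tool_rot: [-0.002, 3.141, 0.001]
force: [0.6, -0.4, -1.4]
gripper_width: 0.0501
grip_force: 19.9
time_s: 10.7
tool_pos: [0.4694, -0.1634, 0.1688]
tool_rot: [0.002, 3.142, 0.0]
force: [0.2, 0.2, -1.6]
gripper_width: 0.0503
grip_force: 19.9
(array([  3.,   0., 119.]), np.float64(-0.001))
```

```bash
python3 -m handwheel '2 0 30 0; 0 0 40 0; 0 0 30 0; 0 0 15 0; 0 0 9 0; 0 0 5 0; 0 0 2 0; 0 0 0 0'; python3 -m handwheel '0 0 0 0;0 0 0 0;0 0 0 0;0 0 0 0' 0;  python3 -m handwheel '0 0 -30 0;0 0 -50 0;0 0 -50 0;-20 0 -10 0;-30 0 0 0;-30 2 0 0;-11 2 0 0; 0 0 0 0'; python3 -c "
from h import *
print(to(.558,-.158,.0445))"
```

```text
time_s: 11.7
tool_pos: [0.4684, -0.1633, 0.0387]
tool_rot: [-0.0, 3.14, -0.001]
force: [-0.8, 0.7, 1.9]
gripper_width: 0.0503
grip_force: 19.9
time_s: 12.2
tool_pos: [0.4674, -0.1631, 0.0377]
tool_rot: [0.0, -3.142, -0.0]
force: [-1.1, -1.1, -0.4]
gripper_width: 0.0852
grip_force: 0.0
time_s: 13.2
tool_pos: [0.5582, -0.1585, 0.1771]
tool_rot: [0.002, -3.14, -0.001]
force: [-0.7, -0.3, -0.2]
gripper_width: 0.0918
grip_force: 0.0
(array([  0.,   0., 133.]), np.float64(0.001))
```

```bash
python3 -m handwheel '0 0 40 0; 0 0 40 0; 0 0 30 0; 0 0 15 0; 0 0 8 0; 0 0 0 0'; python3 -m handwheel '0 0 0 0;0 0 0 0;0 0 0 0;0 0 0 0;0 0 0 0;0 0 0 0' 1 20; python3 -m handwheel '0 0 -15 0; 0 0 -35 0; 0 0 -45 0; 0 0 -40 0; 5 20 0 0; 12 40 0 0; 13 45 0 0; 13 45 0 0';python3 -m handwheel '13 45 0 0; 13 45 0 0; 13 45 0 0; 9 25 0 0; 3 11 0 0; 0 0 0 0'; python3 -c "
from h import *
print(to(.464,.163,.045))"
```

```text
time_s: 13.95
tool_pos: [0.5585, -0.1592, 0.045]
tool_rot: [-0.0, 3.141, -0.0]
force: [0.1, -0.1, -0.3]
gripper_width: 0.0918
grip_force: 0.0
time_s: 14.7
tool_pos: [0.5587, -0.1589, 0.0449]
tool_rot: [-0.001, 3.141, 0.0]
force: [0.4, 0.8, 2.6]
gripper_width: 0.0566
grip_force: 20.0
time_s: 15.7
tool_pos: [0.5136, -0.007, 0.1789]
tool_rot: [0.001, -3.14, -0.0]
force: [0.5, 0.2, -1.4]
gripper_width: 0.0564
grip_force: 20.0
time_s: 16.45
tool_pos: [0.4638, 0.1621, 0.1793]
tool_rot: [0.002, -3.141, 0.001]
force: [0.7, -0.2, -0.6]
gripper_width: 0.0565
grip_force: 20.0
(array([ -0.,   1., 134.]), np.float64(0.002))
```

```bash
python3 -m handwheel '0 0 30 0; 0 0 40 0; 0 0 30 0; 0 0 15 0; 0 0 10 0; 0 0 6 0; 0 0 3 0; 0 0 0 0'; python3 -m handwheel '0 0 0 0;0 0 0 0;0 0 0 0;0 0 0 0' 0;  python3 -m handwheel '0 0 -30 0;0 0 -50 0;0 0 -50 0;-2 -20 -10 0;-2 -45 0 0;-2 -45 0 0;0 -35 0 0; 0 -14 0 0'; python3 - <<'E'
from h import *
import cv2
print(to(.470,.003,.028))
a=[cv2.convertScaleAbs(r.grab_frame(n)[:,:,::-1],alpha=1.6) for n in("top","side")]
cv2.imwrite("pics/p2.png",np.hstack([cv2.resize(a[0][190:290,190:400],(504,240)),cv2.resize(a[1][150:260,250:345],(207,240))]))
E
```

```text
time_s: 17.45
tool_pos: [0.4647, 0.1621, 0.0461]
tool_rot: [-0.001, 3.141, 0.0]
force: [-0.2, -0.0, -0.8]
gripper_width: 0.0564
grip_force: 20.0
time_s: 17.95
tool_pos: [0.4645, 0.162, 0.0458]
tool_rot: [-0.0, 3.141, 0.0]
force: [-0.6, 0.1, -0.9]
gripper_width: 0.0902
grip_force: 0.0
time_s: 18.95
tool_pos: [0.4702, 0.0008, 0.1857]
tool_rot: [-0.005, -3.141, 0.001]
force: [0.5, 0.2, -0.7]
gripper_width: 0.0919
grip_force: 0.0
(array([  0.,   2., 158.]), np.float64(-0.003))
```

View pics/p2.png

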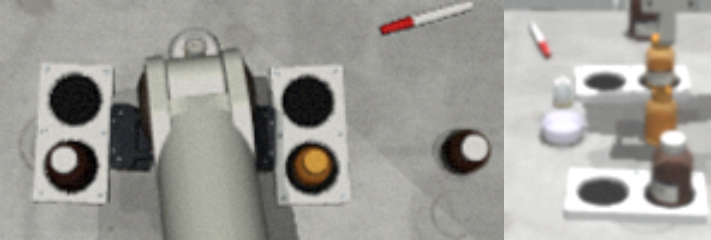

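The swap is done: in the top view the dark bottle sits in the left front recess and the amber in the right front, both upright. Next is amber_new.

```bash
python3 -m handwheel '0 2 40 0; 0 0 45 0; 0 0 35 0; 0 0 20 0; 0 0 12 0; 0 0 5 0; 0 0 0 0'; python3 -m handwheel '0 0 0 0;0 0 0 0;0 0 0 0;0 0 0 0;0 0 0 0;0 0 0 0' 1 20; python3 -m handwheel '0 0 -15 0; 0 0 -35 0; 0 0 -45 0; 0 0 -45 0; -10 -20 0 0; -20 -35 0 0; -20 -35 0 0; -20 -35 0 0';python3 -m handwheel '-15 -25 0 0; -3 -12 0 0; 0 0 0 0'; python3 -c "
from h import *
print(to(.558,-.159,.038))"
```

```text
time_s: 19.92
tool_pos: [0.4707, 0.0054, 0.029]
tool_rot: [-0.001, 3.141, 0.0]
force: [-0.7, -1.2, -0.1]
gripper_width: 0.0917
grip_force: 0.0
time_s: 20.68
tool_pos: [0.4705, 0.0048, 0.0288]
tool_rot: [-0.0, 3.142, -0.0]
force: [-1.0, -1.0, 0.8]
gripper_width: 0.0497
grip_force: 20.0
time_s: 21.68
tool_pos: [0.541, -0.1209, 0.1697]
tool_rot: [-0.001, 3.141, 0.0]
force: [-0.7, 1.1, -1.5]
gripper_width: 0.0496
grip_force: 20.0
time_s: 22.05
tool_pos: [0.5578, -0.1573, 0.1688]
tool_rot: [-0.002, -3.141, -0.0]
force: [-0.4, 0.8, -1.4]
gripper_width: 0.0498
grip_force: 20.0
(array([ -0.,  -2., 131.]), np.float64(-0.001))
```

```bash
python3 -m handwheel '0 -1 30 0; 0 0 40 0; 0 0 30 0; 0 0 15 0; 0 0 9 0; 0 0 5 0; 0 0 2 0; 0 0 0 0'; python3 -m handwheel '0 0 0 0;0 0 0 0;0 0 0 0;0 0 0 0' 0;  python3 -m handwheel '0 0 -30 0;0 0 -50 0;0 0 -50 0;11 -25 -10 0;20 -50 0 0;20 -50 0 0;15 -50 0 0; 5 -34 0 0'; python3 -m handwheel '0 0 0 0';python3 -c "
from h import *
print(to(.4866,-.368,.036))"
```

```text
time_s: 23.05
tool_pos: [0.5589, -0.1582, 0.0383]
tool_rot: [-0.0, 3.141, -0.0]
force: [0.0, 0.1, -1.1]
gripper_width: 0.0493
grip_force: 20.0
time_s: 23.55
tool_pos: [0.5585, -0.158, 0.0378]
tool_rot: [-0.0, 3.141, 0.0]
force: [0.2, 0.7, -0.7]
gripper_width: 0.0848
grip_force: 0.0
time_s: 24.55
tool_pos: [0.4855, -0.3702, 0.1778]
tool_rot: [-0.005, -3.141, 0.002]
force: [1.2, 0.4, -0.1]
gripper_width: 0.0918
grip_force: 0.0
time_s: 24.68
tool_pos: [0.4855, -0.3711, 0.1776]
tool_rot: [-0.009, -3.141, 0.003]
force: [0.5, -0.3, -0.3]
gripper_width: 0.0915
grip_force: 0.0
(array([ -1.,   3., 142.]), np.float64(-0.006))
```

```bash
python3 -m handwheel '0 3 40 0; 0 0 40 0; 0 0 30 0; 0 0 18 0; 0 0 9 0; 0 0 4 0; 0 0 0 0'; python3 -m handwheel '0 0 0 0;0 0 0 0;0 0 0 0;0 0 0 0;0 0 0 0;0 0 0 0' 1 20; python3 -m handwheel '0 0 -15 0; 0 0 -40 0; 0 0 -45 0; 0 0 -45 0; 0 20 -10 0; 0 40 0 0; 0 45 0 0; 0 45 0 0';python3 -m handwheel '0 45 0 0; 0 45 0 0; 0 45 0 0; 0 45 0 0; 0 45 0 0; -15 45 0 0; -15 45 0 0; -15 35 0 0'; python3 -m handwheel '-15 20 0 0; -9 10 0 0;0 0 0 0'; python3 -c "
from h import *
print(to(.555,.162,.045))"
```

```text
time_s: 25.55
tool_pos: [0.488, -0.3644, 0.0374]
tool_rot: [-0.0, 3.141, -0.001]
force: [0.8, 0.7, 0.0]
gripper_width: 0.0922
grip_force: 0.0
time_s: 26.3
tool_pos: [0.4877, -0.3648, 0.0371]
tool_rot: [0.0, 3.141, -0.001]
force: [0.6, -1.1, 2.7]
gripper_width: 0.0572
grip_force: 20.0
time_s: 27.3
tool_pos: [0.4861, -0.2106, 0.1906]
tool_rot: [0.002, -3.139, -0.003]
force: [1.5, 0.4, -1.6]
gripper_width: 0.0569
grip_force: 19.9
time_s: 28.3
tool_pos: [0.5303, 0.1392, 0.1907]
tool_rot: [0.005, -3.139, -0.001]
force: [0.8, -0.2, -1.5]
gripper_width: 0.0568
grip_force: 19.9
time_s: 28.68
tool_pos: [0.5555, 0.1665, 0.1909]
tool_rot: [0.002, -3.14, 0.0]
force: [0.6, -0.0, -2.3]
gripper_width: 0.057
grip_force: 19.9
(array([  0.,  -5., 146.]), np.float64(0.002))
```

```bash
python3 -m handwheel '0 -4 30 0; 0 0 45 0; 0 0 35 0; 0 0 16 0; 0 0 10 0; 0 0 6 0; 0 0 3 0; 0 0 0 0'; python3 -m handwheel '0 0 0 0;0 0 0 0;0 0 0 0;0 0 0 0' 0;  python3 -m handwheel '0 0 -30 0;0 0 -50 0;0 0 -50 0;0 30 -30 0;0 50 0 0;0 50 0 0;0 40 0 0; 0 30 0 0'; python3 - <<'E'
from h import *
import cv2
a=[cv2.convertScaleAbs(r.grab_frame(n)[:,:,::-1],alpha=1.6) for n in("top","side")]
cv2.imwrite("pics/p3.png",np.hstack([cv2.resize(a[0][150:290,140:400],(520,280)),cv2.resize(a[1][150:300,220:350],(243,280))]))
E
```

```text
time_s: 29.68
tool_pos: [0.5568, 0.1621, 0.0473]
tool_rot: [-0.001, 3.141, 0.0]
force: [-0.3, -0.4, -1.8]
gripper_width: 0.0573
grip_force: 19.9
time_s: 30.18
tool_pos: [0.5565, 0.162, 0.0468]
tool_rot: [-0.0, 3.141, 0.0]
force: [0.3, 0.3, -0.1]
gripper_width: 0.0901
grip_force: 0.0
time_s: 31.18
tool_pos: [0.5556, 0.3643, 0.2067]
tool_rot: [0.003, -3.141, -0.001]
force: [0.1, -0.4, -0.5]
gripper_width: 0.0921
grip_force: 0.0
```

View pics/p3.png

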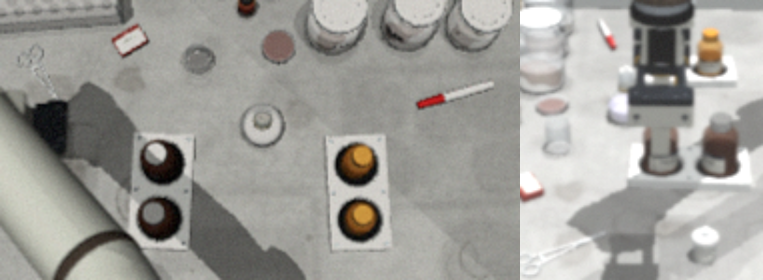

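Both dark bottles are on the left stand and both amber ones on the right, upright in their recesses. The lamp, beaker and weigher haven't moved, so I'm handing in.

```bash
python3 -c "
from rig import r
print(r.hand_in())"
```

```text
the job is handed in; nothing more can be done
None
```

The two old bottles were swapped first, then each new bottle was set in the rear recess behind its own kind; the last picture showed all four upright in their recesses with the lamp, weighing bottle and beaker unmoved, and I handed the job in at about 31 s (the hand-in returned no verdict).

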